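Shut down the gas branch left open after class

TASK

The lesson is over and one of the two gas branches on the bench rail has been left open. Find it and shut it down: first turn its outlet lever square across the pipe to its stop, then screw its leaning T-handle valve down clockwise until it is fully home (it takes repeated half turns, changing from one end of the bar to the other). Leave the branch that is already shut as it is, and do not knock or shift anything else on the bench.

Things in the scene. Friction and masses are not known exactly. Their poses are not given: they have to be found in the camera images.
- rail: Fixed yellow gas header on two legs; carries both branches. Origin on the bench midway between them, x away from the robot along the branches, y left, z up; branches at y = +90 and -90 mm. Header pipe: along y at x = 118, z = 300 mm, 34 mm thick, legs at y = +-165 mm; a gauge on it at y = 0 reaches z = 403 mm. A 25 mm drop pipe at x = 118 mm feeds each branch.
- branch_a: One of two alike gas branches (either may stand left or right). Fixed. Origin on the bench; x along the pipe, away from outlet and robot, y left, z up. Pipe axis level at z = 85 mm, pipe 21 mm thick, brass fittings up to 39 mm. From back to front: drop pipe x = 118; leaning-stem valve, stem leaves the pipe axis at x = 52.5 mm; cock with lever, pivot at x = -145, y = 0; bare nozzle to x = -216 mm.
- bar_a (a point): T-handle of branch_a: bar centre, on the stem axis; at (0, 0, 176) mm of branch_a when shut. Site turns with it: z outward along the stem, which leans 30 deg from vertical to the branch's -x; y along the bar. Steel bar 10 mm thick, 14 mm end balls, 124 mm overall; yellow hub radius 11.5 mm, 10 mm above to 24 mm below the bar. Grip 22 to 47 mm from the axis. Bonnet below: radius 18 mm or less.
- tee_a (a joint): Turn q of branch_a's T-handle, rad: 0 = shut, home on its stop, bar along the branch's y (square across the pipe); grows on opening, anticlockwise seen from outside. Close it clockwise. It rises 10 mm along the stem per turn of opening (bare stem shows) and sinks as it closes. A shut valve starts at 0, an open one 0.7 to 1 turn open. Needs about 0.12 N m; stays where left.
- lever_a (a joint): Turn of branch_a's outlet lever about its vertical pivot, rad: 0 = shut, square across the pipe, pointing to the branch's +y (left), on its stop; pi/2 = open, in line with the pipe, pointing to -x (towards nozzle and robot), on its stop. Close it clockwise seen from above. An open one starts within 0.15 of pi/2. Needs about 0.1 N m; stays where left.
- lever_tip_a (a point): Point on the yellow lever of branch_a, 45 mm out from its pivot, mid-height; the lever ends at 56 mm. Lever bar 10 mm wide, 14 mm high, axis 120 mm above the bench (113 to 127 mm); bright steel hub 24 mm across, top at 128 mm, small screw to 131 mm. It can be pushed or gripped from above. Site turns with the lever: y outward along it, z up.
- branch_b: One of two alike gas branches (either may stand left or right). Fixed. Origin on the bench; x along the pipe, away from outlet and robot, y left, z up. Pipe axis level at z = 85 mm, pipe 21 mm thick, brass fittings up to 39 mm. From back to front: drop pipe x = 118; leaning-stem valve, stem leaves the pipe axis at x = 52.5 mm; cock with lever, pivot at x = -145, y = 0; bare nozzle to x = -216 mm.
- bar_b (a point): T-handle of branch_b: bar centre, on the stem axis; at (0, 0, 176) mm of branch_b when shut. Site turns with it: z outward along the stem, which leans 30 deg from vertical to the branch's -x; y along the bar. Steel bar 10 mm thick, 14 mm end balls, 124 mm overall; yellow hub radius 11.5 mm, 10 mm above to 24 mm below the bar. Grip 22 to 47 mm from the axis. Bonnet below: radius 18 mm or less.
- tee_b (a joint): Turn q of branch_b's T-handle, rad: 0 = shut, home on its stop, bar along the branch's y (square across the pipe); grows on opening, anticlockwise seen from outside. Close it clockwise. It rises 10 mm along the stem per turn of opening (bare stem shows) and sinks as it closes. A shut valve starts at 0, an open one 0.7 to 1 turn open. Needs about 0.12 N m; stays where left.
- lever_b (a joint): Turn of branch_b's outlet lever about its vertical pivot, rad: 0 = shut, square across the pipe, pointing to the branch's +y (left), on its stop; pi/2 = open, in line with the pipe, pointing to -x (towards nozzle and robot), on its stop. Close it clockwise seen from above. An open one starts within 0.15 of pi/2. Needs about 0.1 N m; stays where left.
- lever_tip_b (a point): Point on the yellow lever of branch_b, 45 mm out from its pivot, mid-height; the lever ends at 56 mm. Lever bar 10 mm wide, 14 mm high, axis 120 mm above the bench (113 to 127 mm); bright steel hub 24 mm across, top at 128 mm, small screw to 131 mm. It can be pushed or gripped from above. Site turns with the lever: y outward along it, z up.
- burner_mid (a point): Bystander, leave alone: laboratory gas burner standing on the bench: dark round base 84 mm across, thin steel tube, 150 mm tall, with no hose on it. The point is its centre, half-way up; z axis up.
- dishes_mid (a point): Bystander, leave alone: two closed culture dishes stacked, 91 mm across, 31 mm high together, clear with red-brown and straw-coloured filling; they stand between the two branches. The point is its centre, half-way up; z axis up.
- wash_bottle_mid (a point): Bystander, leave alone: white wash bottle with a blue cap and spout, 72 mm across, about 205 mm tall. The point is its centre, half-way up; z axis up.
- beaker_mid (a point): Bystander, leave alone: glass beaker, 72 mm across, 95 mm tall. The point is its centre, half-way up; z axis up.
- jar_mid (a point): Bystander, leave alone: amber jar with a black cap, 56 mm across, 70 mm tall. The point is its centre, half-way up; z axis up.
- slide_box_mid (a point): Bystander, leave alone: green slide box 85 x 105 x 34 mm. The point is its centre, half-way up; z axis up.
- forceps_mid (a point): Bystander, leave alone: steel forceps lying on the bench, about 135 mm long, 8 mm high; they lie in front of the dishes. The point is its centre, half-way up; z axis up.

How it is judged:
On the way, in this order (a step that is already met when the one before it is completed fails the run):
1. the outlet lever of the open branch stands square across the pipe (within 0.12 rad of its stop) (value of joint lever_a below 0.12 rad), for 0.2 s.
2. its T-handle valve is screwed fully home (within 0.15 rad of its stop) (value of joint tee_a below 0.15 rad), for 0.2 s.
At the end, for the whole second after the job is handed in: Both branches are shut and still: each outlet lever within 0.12 rad of square across its pipe, each T-handle within 0.15 rad of its home stop; nothing else shifted by more than 25 mm or tipped (value of joint each of lever_a, lever_b below 0.12 rad and value of joint each of tee_a, tee_b below 0.15 rad and velocity of joint each of tee_a, lever_a below 0.1 rad/s); the robot touches nothing.
It fails at once if the T-handle of the branch that was already shut is unscrewed (by more than 0.3 rad) (value of joint tee_b above 0.3 rad).
It fails at once if the lever of the branch that was already shut is opened (by more than 0.25 rad) (value of joint lever_b above 0.25 rad).
It fails at once if anything standing on the bench (burner, dishes, wash bottle, beaker, jar, slide box, forceps) is pushed more than 25 mm (distance of any of burner_mid, dishes_mid, wash_bottle_mid, beaker_mid, jar_mid, slide_box_mid, forceps_mid from where it was at the start of the episode above 0.025 m).
It fails at once if anything standing on the bench is tipped (by more than 0.3 rad) (angle between any of burner_mid, dishes_mid, wash_bottle_mid, beaker_mid, jar_mid, slide_box_mid's own z axis and vertical above 0.3 rad).
It also fails if it takes over 72 s, if anything falls off the work surface, if the arm or the gripper's body presses on something with over 40 N, if the wrist force passes 120 N, or if a joint passes its speed limit or range.

ROBOT

A 7-joint arm with a two-finger parallel gripper is mounted at the origin on the work surface. World frame = base frame: x ahead of the robot, y to its left, z up, the work surface at z = 0. Lengths are in m, angles in rad, forces in N, time in s.
With the tool pointing down it reaches from about 0.425 to 0.875 m from the base axis. Payload 4.7 kg.
Tool frame: the origin (TCP) lies at the very end of the fingers, on their centre line; the grasp point (between the pads) lies 19 mm behind it; x points along the fingers, z is the direction in which the jaws open and shut, and the axes are right-handed (so a half turn about x gives the same grasp; the last joint's range is limited). The gripper opens to 87 mm and grips with 3 to 60 N. Pads are 19 mm wide; open, the fingers measure 117 mm over their backs; the gripper's body (75 mm by 190 mm) begins 51 mm behind the grasp point.
Start: joints at [1.312, 0.321, -0.07, 1.45, 0.023, 1.371, -0.057], TCP at [0.175, -0.626, 0.223] pointing down, gripper open.
Joint ranges: [-2.86, 2.86], [-0.3, 2.09], [-1.38, 1.24], [0.06, 2.45], [-1.56, 4.7], [0.09, 2.05], [-2.69, 2.69]. Speed limits (rad/s): [2.57, 2.57, 3.14, 3.14, 3.14, 3.14, 3.14].

INTERFACE

Orientations are given as a rotation vector (axis times angle).
In Python, from bench import telemetry, viewer, workorder gives the robot as it stands.
- The arm moves only by the shell command python3 -m creep 'ROWS' [FORCE]. ROWS is JSON, a list of rows, each an object of numbers: "fingers": the opening, from 0 (shut) to 1 (fully open); "x", "y", "z": the shift along the tool's x, y, z in units of 40 mm (1.0 is 40 mm); "twist": the turn about the tool's x in units of 5 degrees (1.0 is 5 degrees). In form: [{"fingers": .., "x": .., "y": .., "z": .., "twist": ..}, ...]. A call has 1 to 20 rows; each row is the pose to reach, as a shift and turn from the pose commanded when the call began, along the tool's axes at that moment; what a row does not reach only later rows make up. A row lasts 1/12 s, in which the tool goes at most 41.7 mm and 7.16 degrees, less where a joint would pass 70% of its speed; a pose out of reach is approached as far as the arm can. A call with a gripper value outside its range is refused whole. The fingers move at their own pace and stop on an object; FORCE is the grip in N (left out, the last holds). Time passes only in rows, so rows that repeat a pose let the fingers close. It gives the time, the measured TCP pose, the force and the opening at its end, in the units of the state.
- telemetry.get_state(): the state, without advancing time (a new reading comes with each control period).
- viewer.get_image(name): name is "scene" or "top"; returns a dict with "pixels" (420x560x3 uint8, red, green, blue), "z_map" (420x560 float32, m along the optical axis (not along the pixel's ray), 0 where there is no reading), "K" (3x3 intrinsics, pixels), "dist_coeffs" ([k1, k2, p1, p2, k3] as OpenCV has them; the pictures are not rectified), "xyz" and "attitude" of the camera in the world. Camera axes: x right, y up, looking along -z (the intrinsics and any distortion apply to the point x, -y, -z); pixel columns grow to the right and rows downward; lengths in m; the calibration is good to about 2 mm. A picture is of the moment at which its call begins.
- workorder.close_job(): hands the job in, once; it reports no verdict.
The state is a dict: "time": time; "joint_positions": joint angles; "qd": joint speeds; "joint_torque": joint torques, N m; "position": TCP position; "tool_rot": TCP orientation; "ft_force": force on the tool from outside, world axes, zero at the start; "torque": the same for the moment, N m; "grip_width": opening from 0.0 (shut) to 1.0 (fully open).
Only numpy, scipy, OpenCV 4.12 (cv2) and the standard library are available. Lean on these libraries where they do the work, as an engineer would, in place of code of your own. Each camera call takes 0.05 s, during which the arm holds its last target.

## Working session

There is one attempt and no reset: what is moved stays moved. The work goes in short steps, Python scripts to look and compute and a shell command to move; the robot and the scene stay as the last step left them, time stands still between calls to the robot, and variables do not carry over. Pictures are saved under pics/ and viewed, and the job is handed in when it is done.

```bash
ls; mkdir -p pics; python3 - <<'E'
from bench import telemetry, viewer
import cv2,numpy as np
print(telemetry.get_state())
for n in("scene","top"):
    d=viewer.get_image(n); cv2.imwrite(f"pics/{n}0.png",d["pixels"][:,:,::-1]); np.savez(f"{n}0.npz",**d)
    print(n,d["K"],d["dist_coeffs"],d["xyz"],d["attitude"])
E
```

```text
pics
{'time': 0.0, 'joint_positions': array([ 1.31208189,  0.32182737, -0.07011367,  1.45166998,  0.02258391,
        1.3708053 , -0.0569211 ]), 'qd': array([-0.00080039,  0.00161473, -0.00062648,  0.00158048, -0.00184343,
        0.00077249, -0.00077708]), 'joint_torque': array([-4.01010084e-04, -4.91291678e+01, -4.04357566e-01, -3.12533784e+01,
       -6.40283804e-02,  4.34727164e-02,  1.67546686e-04]), 'position': array([ 0.17496254, -0.6254319 ,  0.22146142]), 'tool_rot': array([ 1.00703992,  1.32762241, -1.00520483]), 'ft_force': array([ 0.99725425, -0.99524391, -0.11884812]), 'torque': array([ 0.05183358,  0.01421025, -0.00053831]), 'grip_width': 0.9976340392505807}
scene [[395.74859587   0.         279.9231806 ]
 [  0.         395.74859587 212.64329384]
 [  0.           0.           1.        ]] [-0.06913862  0.          0.          0.          0.        ] [0.72170976 0.38027632 0.83574514] [0.14844637 0.6851821  2.58403051]
top [[533.86106012   0.         276.15850521]
 [  0.         533.86106012 209.83125461]
 [  0.           0.           1.        ]] [0.02714784 0.         0.         0.         0.        ] [0.45334346 0.03804255 1.26910032] [ 0.06136515 -0.0895371  -1.54905086]
```

View pics/scene0.png

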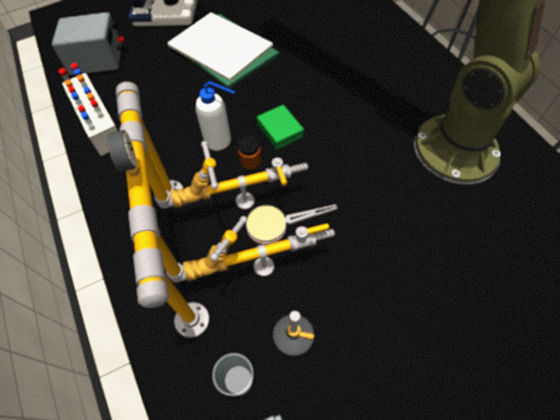

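View pics/top0.png

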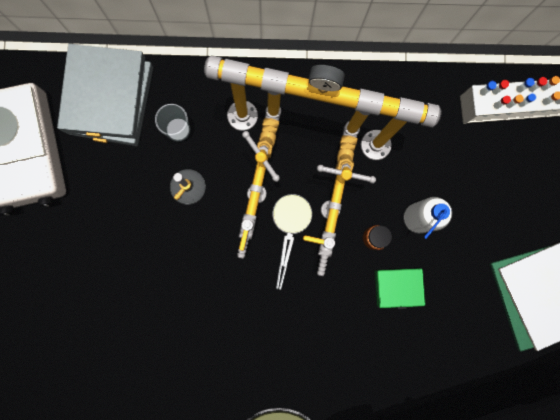

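The left (+y) branch is open: in the top view its lever at about (244,236) lies along the pipe and its bar is oblique at (262,157). The right branch is shut, with its lever square at (317,240) and its bar square at (346,174). Next I'll zoom in for measurement.

```bash
cat > h.py <<'E'
import numpy as np,cv2
from scipy.spatial.transform import Rotation as R
def pose(d): return R.from_rotvec(d["attitude"]).as_matrix(),np.array(d["xyz"])
def proj(d,P):
    M,t=pose(d); C=(np.atleast_2d(P)-t)@M; C=C*[1,-1,-1]
    return cv2.projectPoints(C.reshape(-1,1,3),np.zeros(3),np.zeros(3),d["K"],d["dist_coeffs"])[0][:,0]
def rays(d,uv):
    M,t=pose(d); n=cv2.undistortPoints(np.array(uv,float).reshape(-1,1,2),d["K"],d["dist_coeffs"])[:,0]
    return np.c_[n[:,0],-n[:,1],-np.ones(len(n))]@M.T,t
def at_z(d,uv,z):
    r,t=rays(d,uv); return t+r*((z-t[2])/r[:,2:3])
def cloud(d):
    h,w=d["z_map"].shape; v,u=np.mgrid[:h,:w]
    r,t=rays(d,np.c_[u.ravel(),v.ravel()]); return (t+r*d["z_map"].ravel()[:,None]).reshape(h,w,3)
E
python3 - <<'E'
import numpy as np,cv2
t=np.load("top0.npz")["pixels"][:,:,::-1];s=np.load("scene0.npz")["pixels"][:,:,::-1]
cv2.imwrite("pics/t1.png",cv2.resize(t[110:290,215:415],None,fx=4,fy=3.3333*1.2/1.2,interpolation=2)if 0 else cv2.resize(t[120:270,220:400],None,fx=4,fy=4,interpolation=cv2.INTER_CUBIC))
cv2.imwrite("pics/s1.png",cv2.resize(s[135:285,155:345],None,fx=4,fy=4,interpolation=cv2.INTER_CUBIC))
E
```

```text
(no output)
```

View pics/t1.png

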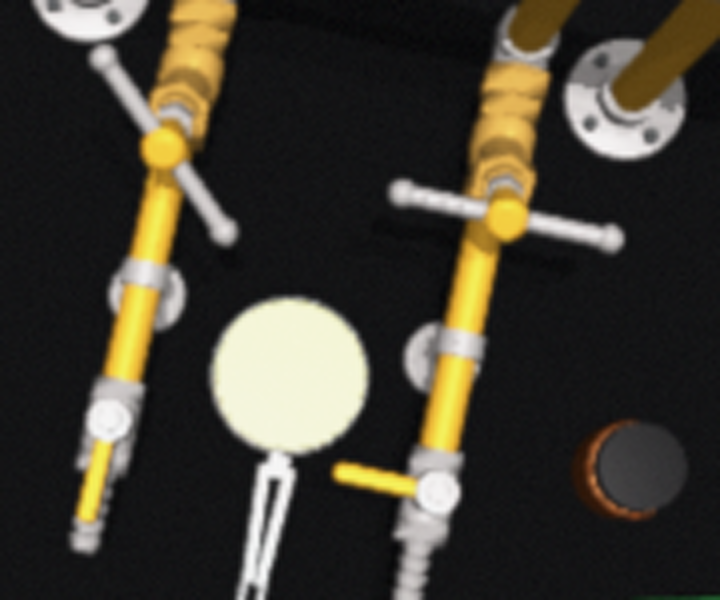

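View pics/s1.png

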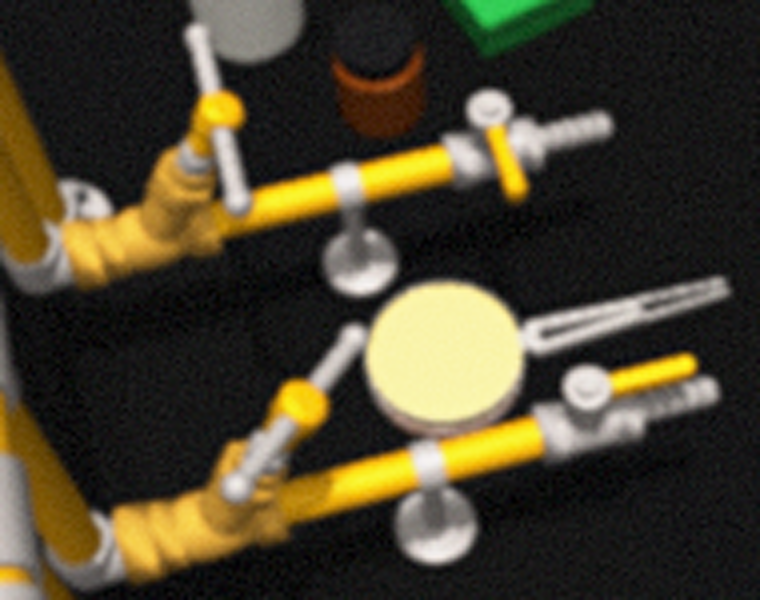

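```bash
cat >> h.py <<'E'
def railT(p):
    c,s=np.cos(p[2]),np.sin(p[2]); return np.array([[c,-s,0],[s,c,0],[0,0,1]]),np.array([p[0],p[1],0])
A=np.deg2rad(30)
def tee(q,yb,off):  # points in rail frame; off=(along bar y, along stem z)
    u=np.array([-np.sin(A),0,np.cos(A)]); x0=np.array([np.cos(A),0,np.sin(A)])
    b=np.cos(q)*np.array([0,1,0])-np.sin(q)*x0
    return np.array([0,yb,.176])+u*(.010*q/2/np.pi+off[1])+b*off[0]
def lever(ph,yb,r,z):
    return np.array([-.145-r*np.sin(ph),yb+r*np.cos(ph),z])
E
python3 - <<'E'
from h import *
from scipy.optimize import least_squares
T=dict(np.load("top0.npz"));S=dict(np.load("scene0.npz"))
ft=lambda x,y:(x/4+220-.375,y/4+120-.375)
fs=lambda x,y:(x/4+155-.375,y/4+135-.375)
def pts(v):
    q,ph=v[3],v[4]
    r=[lever(0,.09,0,.129),lever(0,-.09,0,.129),lever(0,-.09,.055,.120),lever(ph,.09,.055,.120),
       tee(0,-.09,(.055,0)),tee(0,-.09,(-.055,0)),tee(q,.09,(.055,0)),tee(q,.09,(-.055,0)),tee(q,.09,(0,.008)),tee(0,-.09,(0,.008))]
    M,t=railT(v); return np.array(r)@M.T+t
obT=np.array([ft(109,419),ft(437,493),ft(337,470),ft(88,518),ft(403,192),ft(610,238),ft(102,57),ft(225,232),ft(165,147),ft(507,217)])
obS=np.array([fs(587,386),fs(490,108),fs(517,193),fs(690,362),fs(238,202),fs(197,35),fs(355,337),fs(236,487),fs(303,403),fs(222,110)])
def res(v):
    P=pts(v); return np.concatenate([(proj(T,P)-obT).ravel(),(proj(S,P)-obS).ravel()])
# both ball assignments for left bar; q in 0.7..1 turn
for q0 in np.arange(3.8,6.8,.4):
    s=least_squares(res,[.6,0,-.25,q0,1.5]); 
    print(q0,s.x.round(4),s.cost.round(2))
s0=s
best=min((least_squares(res,[.6,0,-.25,q0,1.5]) for q0 in np.arange(3.8,6.8,.4)),key=lambda s:s.cost)
# left ball swapped in assignment
r=best.fun.reshape(2,-1,2);print(r.round(1).tolist())
np.save("fit.npy",best.x)
for i in (obT,obS):pass
obT[[6,7]]=obT[[7,6]];obS[[6,7]]=obS[[7,6]]
for q0 in np.arange(3.8,6.8,.6):
    s=least_squares(res,[.6,0,-.25,q0,1.5]);print(s.x.round(4),s.cost.round(2))
E
```

```text
3.8 [ 0.6539 -0.0374 -0.1833  5.5502  1.5399] 2263.69
4.2 [ 0.6539 -0.0374 -0.1833  5.5502  1.5399] 2263.69
4.6000000000000005 [ 0.6539 -0.0374 -0.1833  5.5502  1.5399] 2263.69
5.000000000000001 [ 0.6539 -0.0374 -0.1833  5.5502  1.5399] 2263.69
5.400000000000001 [ 0.6539 -0.0374 -0.1833  5.5502  1.5399] 2263.69
5.800000000000002 [ 0.6539 -0.0374 -0.1833  5.5506  1.5399] 2263.69
6.200000000000002 [ 0.6539 -0.0374 -0.1833  5.5506  1.5399] 2263.69
6.600000000000002 [ 0.6539 -0.0374 -0.1833  5.5506  1.5399] 2263.69
[[[1.4, 1.6], [1.9, 0.2], [1.4, 0.9], [0.7, 2.1], [0.5, 0.8], [0.8, -0.0], [-0.3, 2.7], [1.7, 0.3], [0.2, 2.4], [0.6, 1.2]], [[-0.1, -0.3], [-1.4, -0.0], [-0.9, 0.7], [-0.1, 1.3], [-0.6, 0.9], [-0.9, 1.7], [-27.7, 39.2], [28.2, -37.2], [0.7, -0.0], [-0.7, 0.3]]]
[ 0.6532 -0.0375 -0.1796  2.4106  1.522 ] 2262.96
[ 0.6532 -0.0375 -0.1796  2.4106  1.522 ] 2262.96
[ 0.6541 -0.0369 -0.1918  5.0586  1.5802] 2797.03
[ 0.6541 -0.0369 -0.1918  5.0606  1.5802] 2797.03
[ 0.6541 -0.0369 -0.1918  5.0606  1.5802] 2797.03
```

```bash
cat > fit.py <<'E'
from h import *
from scipy.optimize import least_squares
T=dict(np.load("top0.npz"));S=dict(np.load("scene0.npz"))
ft=lambda x,y:(x/4+220-.375,y/4+120-.375)
fs=lambda x,y:(x/4+155-.375,y/4+135-.375)
def pts(v):
    q,ph=v[3],v[4]
    r=[lever(0,.09,0,.129),lever(0,-.09,0,.129),lever(0,-.09,.055,.120),lever(ph,.09,.055,.120),
       tee(0,-.09,(.055,0)),tee(0,-.09,(-.055,0)),tee(q,.09,(.055,0)),tee(q,.09,(-.055,0)),tee(q,.09,(0,.008)),tee(0,-.09,(0,.008))]
    M,t=railT(v); return np.array(r)@M.T+t
obT=np.array([ft(109,419),ft(437,493),ft(337,470),ft(88,518),ft(403,192),ft(610,238),ft(102,57),ft(225,232),ft(165,147),ft(507,217)])
obS=np.array([fs(587,386),fs(490,108),fs(517,193),fs(690,362),fs(238,202),fs(197,35),fs(236,487),fs(355,337),fs(303,403),fs(222,110)])
def res(v):
    P=pts(v); return np.concatenate([(proj(T,P)-obT).ravel(),(proj(S,P)-obS).ravel()])
for q0 in (2.4,5.5):
    s=least_squares(res,[.6,0,-.25,q0,1.5]); print(s.x.round(4),s.cost)
    print(s.fun.reshape(2,-1,2).round(1).tolist())
np.save("fit.npy",s.x)
E
python3 fit.py
```

```text
[ 0.6529 -0.0374 -0.1893 -0.7861  1.5582] 37.114107648503605
[[[1.0, 1.8], [1.5, 0.8], [1.0, 1.4], [0.7, 2.3], [0.5, 1.3], [0.7, 0.9], [1.7, 0.7], [0.9, -0.3], [0.8, 1.1], [0.6, 1.9]], [[0.2, -0.0], [-0.7, 0.0], [-0.3, 0.8], [0.1, 1.2], [-0.0, 0.7], [-0.1, 1.4], [-1.2, 3.2], [-2.1, 3.9], [-1.1, 2.7], [-0.0, 0.0]]]
[ 0.6543 -0.0373 -0.1968  5.503   1.5915] 15.354737627964884
[[[0.6, 0.7], [0.8, 0.3], [0.4, 0.7], [0.8, 1.3], [0.4, 0.8], [0.5, 0.7], [1.1, 1.0], [0.5, 0.4], [0.2, 1.6], [0.4, 1.6]], [[-0.5, 0.9], [-0.8, 0.6], [-0.6, 1.5], [-0.8, 1.5], [-0.5, 1.0], [-0.2, 1.6], [-0.4, 1.1], [-0.9, 1.6], [-0.1, 0.4], [-0.3, 0.2]]]
```

```bash
cat >> h.py <<'E'
from bench import telemetry
def st():
    s=telemetry.get_state(); return s,R.from_rotvec(s["tool_rot"]).as_matrix(),np.array(s["position"])
def W(v,P):
    M,t=railT(v); return np.atleast_2d(P)@M.T+t
def goal(target,jawdeg=None):
    """shift in tool units to world target; twist to jaw azimuth (mod 180)"""
    s,M,p=st(); d=M.T@(np.array(target)-p)/.04
    tw=None
    if jawdeg is not None:
        az=np.degrees(np.arctan2(M[1,2],M[0,2])); a=(jawdeg-az+90)%180-90; tw=-a/5  # tool x is down
    return d.round(2),tw
E
python3 - <<'E'
from h import *
s,M,p=st();print(M.round(3),p)
v=np.load("fit.npy")
T=dict(np.load("top0.npz"));c=cloud(T)
for n,(u,w) in dict(burner=(178,178),bottle=(440,212),jar=(379,236),dish=(292,214),box=(401,288),beaker=(173,120),forc=(284,262)).items(): print(n,c[w,u].round(3))
print(W(v,[lever(v[4],.09,r,.12) for r in(0,.045)]),W(v,[lever(0,.09,.045,.12)]))
print(W(v,[tee(v[3],.09,(r,0)) for r in(.04,0,-.04)]))
print(W(v,[[.118,0.2,.3],[.118,-.2,.3]]))
print(goal([.50,.02,.25],79))
E
```

```text
[[-0.001  0.963  0.269]
 [ 0.002  0.269 -0.963]
 [-1.    -0.    -0.002]] [ 0.17492826 -0.62548836  0.22155248]
burner [0.625 0.227 0.151]
bottle [ 0.562 -0.32   0.171]
jar [ 0.515 -0.215  0.069]
dish [ 0.565 -0.02   0.027]
box [ 0.398 -0.274  0.03 ]
beaker [0.788 0.269 0.003]
forc [ 0.453 -0.005 -0.002]
[[0.52973096 0.07935839 0.12      ]
 [0.48542745 0.08724505 0.12      ]] [[0.53853203 0.12348934 0.12      ]]
[[0.69709207 0.07497402 0.19765251]
 [0.66763608 0.05185585 0.18358497]
 [0.6381801  0.02873769 0.16951744]]
[[ 0.8091656   0.13579667  0.3       ]
 [ 0.73093384 -0.25647848  0.3       ]]
(array([ -0.69,  12.17, -13.35]), np.float64(5.326598978160069))
```

```bash
python3 - <<'E'
from h import *
v=np.load("fit.npy")
print(goal([.38,-.40,.30],-101.3),goal([.46,-.10,.30]),goal(np.r_[W(v,[-.19,.06,0])[0,:2],.25]), W(v,[-.19,.055,0]))
E
```

```text
(array([-1.95,  6.46, -4.05]), np.float64(5.386598978160069)) (array([ -1.94,  10.4 , -10.73]), None) (array([ -0.69,  11.95, -14.42]), None) [[0.47875473 0.05383539 0.        ]]
```

```bash
python3 -m creep '[{"fingers":0,"x":-1,"y":0,"z":0,"twist":0},{"fingers":0,"x":-1.95,"y":0.5,"z":-0.3,"twist":0.5},{"fingers":0,"x":-1.95,"y":1.3,"z":-0.8,"twist":1},{"fingers":0,"x":-1.95,"y":2.1,"z":-1.3,"twist":1.7},{"fingers":0,"x":-1.95,"y":2.9,"z":-1.8,"twist":2.4},{"fingers":0,"x":-1.95,"y":3.7,"z":-2.3,"twist":3.1},{"fingers":0,"x":-1.95,"y":4.5,"z":-2.8,"twist":3.8},{"fingers":0,"x":-1.95,"y":5.3,"z":-3.3,"twist":4.5},{"fingers":0,"x":-1.95,"y":6.4,"z":-4.0,"twist":5.4},{"fingers":0,"x":-1.95,"y":6.9,"z":-4.8,"twist":5.4},{"fingers":0,"x":-1.95,"y":7.4,"z":-5.6,"twist":5.4},{"fingers":0,"x":-1.95,"y":7.9,"z":-6.4,"twist":5.4},{"fingers":0,"x":-1.95,"y":8.4,"z":-7.3,"twist":5.4},{"fingers":0,"x":-1.95,"y":8.9,"z":-8.2,"twist":5.4},{"fingers":0,"x":-1.95,"y":9.4,"z":-9.0,"twist":5.4},{"fingers":0,"x":-1.95,"y":9.9,"z":-9.9,"twist":5.4},{"fingers":0,"x":-1.95,"y":10.4,"z":-10.7,"twist":5.4},{"fingers":0,"x":-1.95,"y":10.4,"z":-10.7,"twist":5.4},{"fingers":0,"x":-1.95,"y":10.4,"z":-10.7,"twist":5.4}]' 10
python3 - <<'E'
from h import *
s,M,p=st();print(M.round(3),p,s['joint_positions'].round(2))
v=np.load("fit.npy")
print(goal(np.r_[W(v,[-.188,.05,0])[0,:2],.17],-101.3))
E
```

```text
time: 1.68
position: [0.4607, -0.0992, 0.3005]
tool_rot: [1.349, 1.111, -1.35]
ft_force: [0.1, -1.0, -0.1]
grip_width: 0.003
[[-0.     0.981 -0.191]
 [-0.001 -0.191 -0.981]
 [-1.     0.     0.001]] [ 0.46072899 -0.09915351  0.30053384] [ 0.72 -0.08 -0.52  1.73 -0.04  1.48 -1.57]
(array([ 3.26, -0.24, -3.72]), np.float64(0.05198050796462326))
```

```bash
python3 -m creep '[{"fingers":0,"x":0,"y":0,"z":-1,"twist":0},{"fingers":0,"x":0.3,"y":-0.1,"z":-2,"twist":0},{"fingers":0,"x":1,"y":-0.2,"z":-3,"twist":0},{"fingers":0,"x":2,"y":-0.24,"z":-3.72,"twist":0},{"fingers":0,"x":2.8,"y":-0.24,"z":-3.72,"twist":0},{"fingers":0,"x":3.26,"y":-0.24,"z":-3.72,"twist":0},{"fingers":0,"x":3.26,"y":-0.24,"z":-3.72,"twist":0},{"fingers":0,"x":3.26,"y":-0.24,"z":-3.72,"twist":0}]'
python3 - <<'E'
from h import *
from bench import viewer
s,M,p=st();print(M.round(3),p,s['joint_positions'].round(2))
a=[]
for n in("scene","top"):
    d=viewer.get_image(n); np.savez(f"{n}1.npz",**d); 
    uv=proj(d,p)[0]; im=d["pixels"][:,:,::-1].copy(); print(uv)
    u,w=np.clip(uv.astype(int),[70,70],[490,350]); a.append(cv2.resize(im[w-70:w+70,u-70:u+70],(400,400),interpolation=cv2.INTER_CUBIC)); print(u,w)
cv2.imwrite("pics/m1.png",np.hstack(a))
E
```

```text
time: 2.35
position: [0.4797, 0.0445, 0.1694]
tool_rot: [1.354, 1.11, -1.357]
ft_force: [-0.0, -0.4, 0.3]
grip_width: 0.006
[[-0.003  0.98  -0.199]
 [-0.    -0.199 -0.98 ]
 [-1.    -0.003  0.001]] [0.47967187 0.04450153 0.16939386] [ 0.56  0.03 -0.71  1.9   0.02  1.22 -1.93]
[315.24096973 198.26582582]
315 198
[263.12756696 248.40094836]
263 248
```

View pics/m1.png

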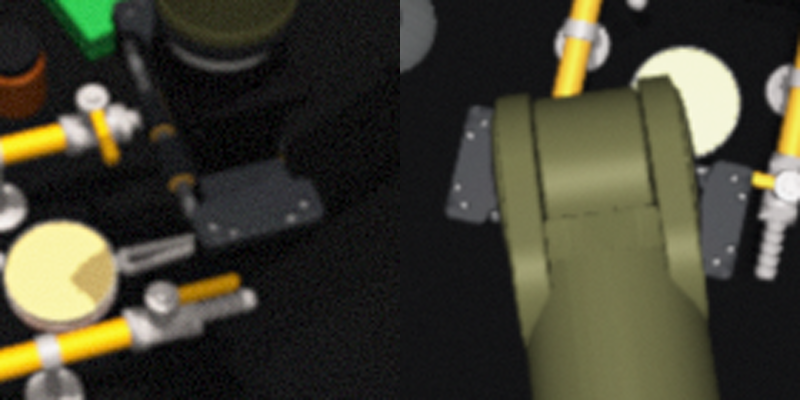

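```bash
python3 - <<'E'
import numpy as np,cv2
cv2.imwrite("pics/m1s.png",np.load("scene1.npz")["pixels"][:,:,::-1])
E
```

```text
(no output)
```

View pics/m1s.png

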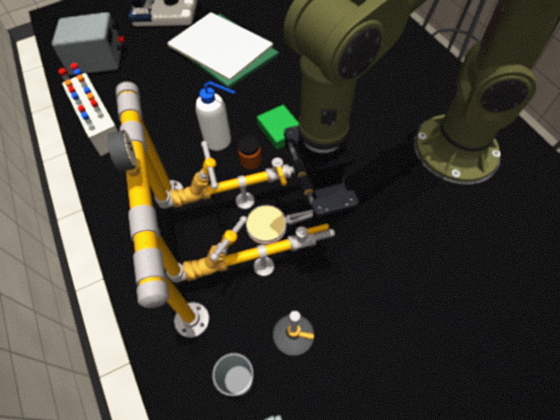

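```bash
cat >> h.py <<'E'
def railpos():
    v=np.load("fit.npy"); s,M,p=st(); Mr,t=railT(v); return Mr.T@(p-t)
E
python3 - <<'E'
from h import *
v=np.load("fit.npy"); p=railpos(); print(p)
s,M,_=st()
Mr,t=railT(v)
for ph in [1.59,1.3,1.0,.8,.6,.4,.2,0,-.1]:
    m=np.array([np.cos(ph),np.sin(ph)]);o=np.array([-np.sin(ph),np.cos(ph)])
    h=.0095*abs(m[0])+.015*abs(m[1])
    c=np.array([-.145,.09])+.042*o-(.005+h)*m
    w=Mr@np.r_[c,.110]+t
    print(ph,c.round(4),goal(w)[0])
E
```

```text
[-0.18534914  0.04663246  0.17178902]
1.59 [-0.1866  0.069 ] [ 1.54 -0.04 -0.56]
1.3 [-0.1914  0.08  ] [ 1.54 -0.16 -0.83]
1.0 [-0.1926  0.0935] [ 1.54 -0.19 -1.17]
0.8 [-0.1907  0.1032] [ 1.54 -0.14 -1.41]
0.6 [-0.1863  0.1126] [ 1.55 -0.03 -1.65]
0.4 [-0.1794  0.1211] [ 1.55  0.14 -1.86]
0.2 [-0.1703  0.1277] [ 1.55  0.36 -2.03]
0 [-0.1595  0.132 ] [ 1.55  0.63 -2.14]
-0.1 [-0.1567  0.1334] [ 1.55  0.7  -2.17]
```

```bash
python3 -m creep '[{"fingers":0,"x":0.6,"y":0,"z":0,"twist":0},{"fingers":0,"x":1.2,"y":0,"z":0,"twist":0},{"fingers":0,"x":1.48,"y":0,"z":0,"twist":0},{"fingers":0,"x":1.48,"y":-0.02,"z":-0.3,"twist":0},{"fingers":0,"x":1.48,"y":-0.04,"z":-0.56,"twist":0},{"fingers":0,"x":1.48,"y":-0.1,"z":-0.7,"twist":0},{"fingers":0,"x":1.48,"y":-0.16,"z":-0.83,"twist":0},{"fingers":0,"x":1.48,"y":-0.18,"z":-1.0,"twist":0},{"fingers":0,"x":1.48,"y":-0.19,"z":-1.17,"twist":0},{"fingers":0,"x":1.48,"y":-0.14,"z":-1.41,"twist":0},{"fingers":0,"x":1.48,"y":-0.03,"z":-1.65,"twist":0},{"fingers":0,"x":1.48,"y":0.14,"z":-1.86,"twist":0},{"fingers":0,"x":1.48,"y":0.36,"z":-2.03,"twist":0},{"fingers":0,"x":1.48,"y":0.52,"z":-2.1,"twist":0},{"fingers":0,"x":1.48,"y":0.63,"z":-2.14,"twist":0},{"fingers":0,"x":1.48,"y":0.63,"z":-2.14,"twist":0}]'
python3 - <<'E'
from h import *
s,M,p=st();print(railpos(),s['ft_force'],s['torque'])
E
```

```text
time: 3.78
position: [0.5208, 0.1261, 0.1103]
tool_rot: [1.352, 1.113, -1.356]
ft_force: [-4.4, 0.1, 0.8]
grip_width: 0.009
[-0.1629318   0.13407244  0.11029739] [-4.36713525  0.08916696  0.8306105 ] [0.03100348 0.90350701 0.01039206]
```

```bash
python3 -m creep '[{"fingers":0,"x":0,"y":0.08,"z":0,"twist":0},{"fingers":0,"x":0,"y":0.16,"z":0,"twist":0},{"fingers":0,"x":0,"y":0.16,"z":0,"twist":0}]'
python3 - <<'E'
from h import *
from bench import viewer
s,M,p=st();print(railpos(),s['ft_force'])
d=viewer.get_image("scene"); np.savez("scene2.npz",**d)
cv2.imwrite("pics/m2.png",cv2.resize(d["pixels"][150:300,200:400,::-1],None,fx=4,fy=4,interpolation=cv2.INTER_CUBIC))
E
```

```text
time: 4.03
position: [0.5211, 0.1261, 0.1098]
tool_rot: [1.344, 1.121, -1.365]
ft_force: [-18.8, 0.8, 10.8]
grip_width: 0.008
[-0.16264995  0.13411905  0.10984829] [-18.83076542   0.80628547  10.79884187]
```

View pics/m2.png

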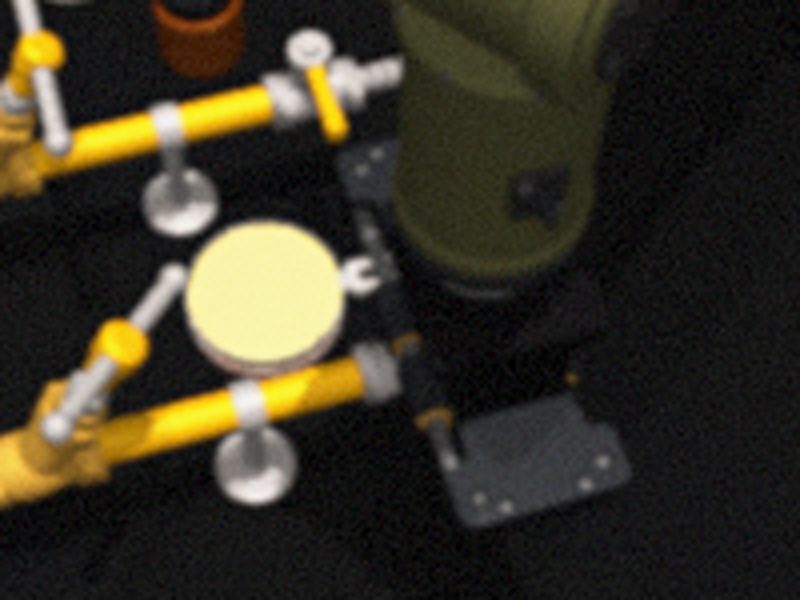

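The lever is pressed on its stop (reaction 19 N, no further motion). I'll back off and look.

```bash
python3 -m creep '[{"fingers":0,"x":0,"y":-0.3,"z":0,"twist":0},{"fingers":0,"x":0,"y":-0.6,"z":0,"twist":0},{"fingers":0,"x":-1,"y":-0.6,"z":0,"twist":0},{"fingers":0,"x":-2,"y":-0.6,"z":0,"twist":0},{"fingers":0,"x":-3,"y":-0.6,"z":0,"twist":0},{"fingers":0,"x":-3.5,"y":-0.6,"z":0,"twist":0},{"fingers":0,"x":-3.5,"y":-0.6,"z":0,"twist":0}]'
cat > path.py <<'E'
from h import *
import sys
from bench import viewer
v=np.load("fit.npy"); Mr,t=railT(v)
def fing(q,sg,r=.034,gap=0,dz=-.012):
    P=tee(q,.09,(sg*r,0)); P2=tee(q-1e-3,.09,(sg*r,0)); C=tee(q,.09,(0,0))
    e=(P-C)[:2]; e/=np.linalg.norm(e); n=np.array([-e[1],e[0]]); 
    if n@(P2-P)[:2]<0:n=-n
    h=.0095*abs(n[0])+.015*abs(n[1])
    c=P[:2]-(.005+h+gap)*n
    return Mr@np.r_[c,P[2]+dz]+t
E
python3 - <<'E'
from path import *
s,M,p=st();print(railpos(),s['ft_force'],s['joint_positions'].round(2))
d=viewer.get_image("scene"); np.savez("scene3.npz",**d)
cv2.imwrite("pics/m3.png",cv2.resize(d["pixels"][150:300,200:400,::-1],None,fx=4,fy=4,interpolation=cv2.INTER_CUBIC))
print(goal(fing(v[3],-1,gap=.01)),fing(v[3],-1,gap=.01))
E
```

```text
time: 4.67
position: [0.5083, 0.1302, 0.257]
tool_rot: [1.361, 1.103, -1.343]
ft_force: [1.4, -0.0, 0.3]
grip_width: 0.009
[-0.17597408  0.13570912  0.25700408] [ 1.44612513 -0.03308939  0.32054721] [ 0.45  0.07 -0.79  1.69  0.06  1.38 -2.11]
(array([2.38, 4.4 , 2.25]), None) [0.66233925 0.00705276 0.15962757]
```

View pics/m3.png

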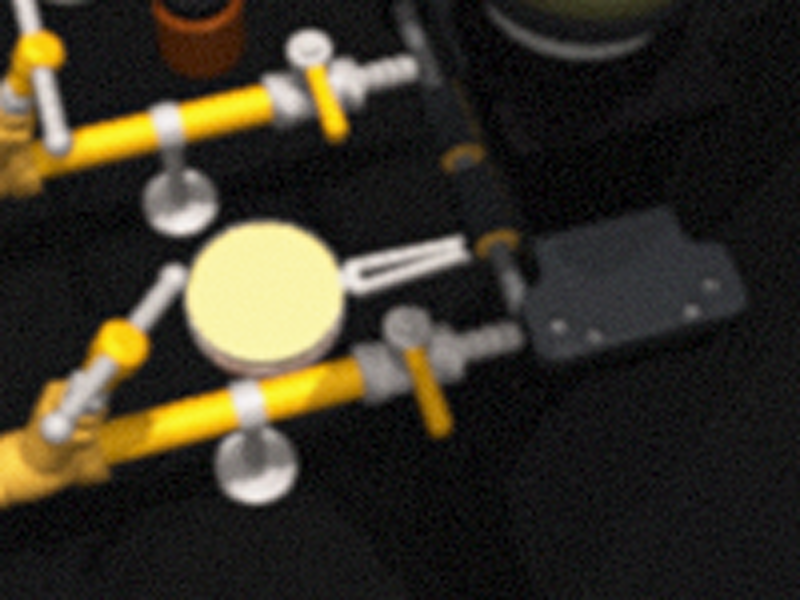

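The lever now stands square, parallel to the other branch's (the pixel run (405,325)→(440,430) matches (310,45)→(340,135)). Now to the tee, on the far-right side of its near end.

```bash
python3 -m creep '[{"fingers":0,"x":0,"y":0.6,"z":0.4,"twist":0},{"fingers":0,"x":0,"y":1.2,"z":0.8,"twist":0},{"fingers":0,"x":0,"y":1.8,"z":1.2,"twist":0},{"fingers":0,"x":0,"y":2.4,"z":1.5,"twist":0},{"fingers":0,"x":0,"y":3,"z":1.8,"twist":0},{"fingers":0,"x":0,"y":3.6,"z":2.0,"twist":0},{"fingers":0,"x":0,"y":4.4,"z":2.25,"twist":0},{"fingers":0,"x":0.5,"y":4.4,"z":2.25,"twist":0},{"fingers":0,"x":1,"y":4.4,"z":2.25,"twist":0},{"fingers":0,"x":1,"y":4.4,"z":2.25,"twist":0}]'
python3 - <<'E'
from path import *
s,M,p=st();print(railpos(),s['ft_force'],s['joint_positions'].round(2),M.round(3))
for n in ("scene","top"):
    d=viewer.get_image(n); np.savez(n+"4.npz",**d)
    u,w=proj(d,p)[0].astype(int);print(u,w)
    cv2.imwrite(f"pics/m4{n}.png",cv2.resize(d["pixels"][w-75:w+75,u-90:u+90,::-1],None,fx=4,fy=4,interpolation=cv2.INTER_CUBIC))
E
```

```text
time: 5.55
position: [0.6571, 0.0052, 0.2042]
tool_rot: [1.35, 1.116, -1.361]
ft_force: [-0.9, -0.3, -1.4]
grip_width: 0.006
[-0.00561817  0.04213173  0.20422241] [-0.89647978 -0.30582307 -1.42555021] [ 0.45  0.43 -0.68  1.43  0.27  1.39 -2.  ] [[-0.01   0.98  -0.197]
 [ 0.001 -0.197 -0.98 ]
 [-1.    -0.01   0.001]]
222 210
284 160
```

View pics/m4scene.png

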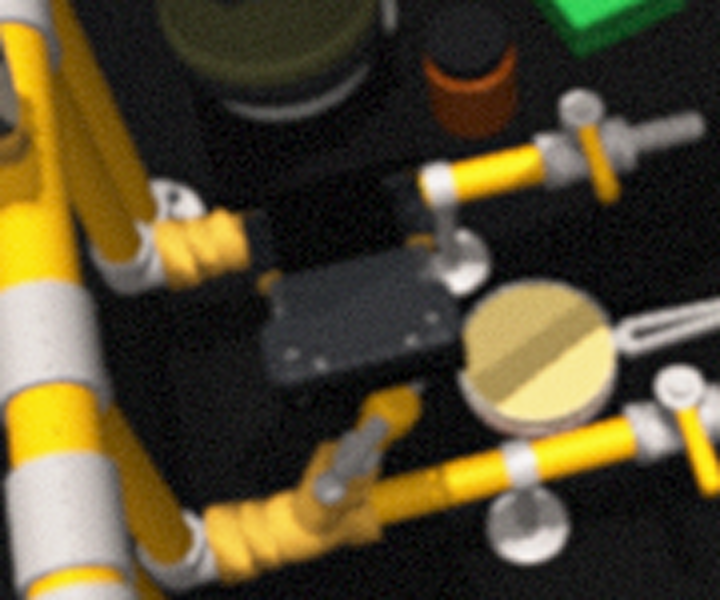

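View pics/m4top.png

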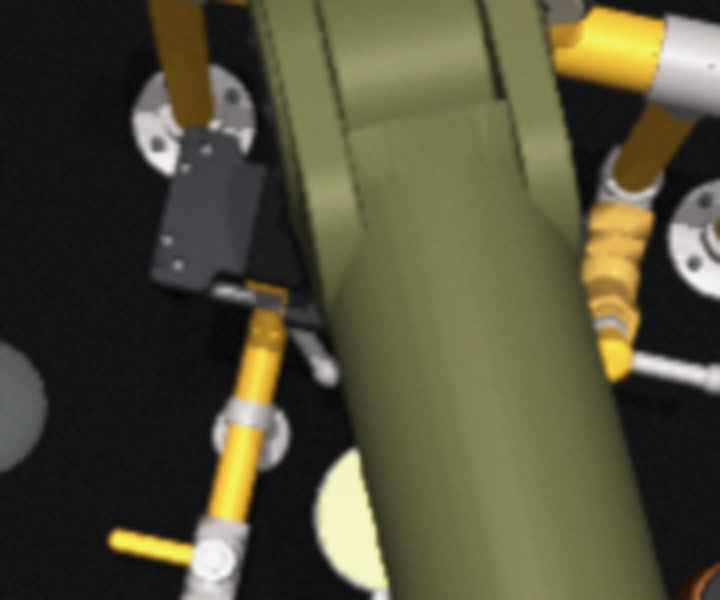

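```bash
python3 - <<'E'
from path import *
print(goal(fing(v[3],-1,gap=.01)))
for q in np.arange(5.4,2.6,-.2): print(round(q,2),goal(fing(q,-1))[0])
E
```

```text
(array([ 1.24,  0.09, -0.05]), None)
5.4 [ 1.27 -0.18 -0.22]
5.2 [ 1.33 -0.35 -0.29]
5.0 [ 1.37 -0.52 -0.4 ]
4.8 [ 1.39 -0.67 -0.58]
4.6 [ 1.39 -0.78 -0.74]
4.4 [ 1.38 -0.87 -0.91]
4.2 [ 1.36 -0.93 -1.11]
4.0 [ 1.32 -0.92 -1.33]
3.8 [ 1.26 -0.86 -1.55]
3.6 [ 1.19 -0.74 -1.74]
3.4 [ 1.12 -0.58 -1.89]
3.2 [ 1.04 -0.38 -2.  ]
3.0 [ 0.97 -0.25 -2.06]
2.8 [ 0.89 -0.14 -2.11]
```

```bash
python3 -m creep '[{"fingers":0,"x":0.4,"y":0.09,"z":0,"twist":0},{"fingers":0,"x":0.8,"y":0.09,"z":-0.05,"twist":0},{"fingers":0,"x":1.24,"y":0.09,"z":-0.05,"twist":0},{"fingers":0,"x":1.25,"y":-0.05,"z":-0.12,"twist":0},{"fingers":0,"x":1.27,"y":-0.18,"z":-0.22,"twist":0},{"fingers":0,"x":1.33,"y":-0.35,"z":-0.29,"twist":0},{"fingers":0,"x":1.37,"y":-0.52,"z":-0.4,"twist":0},{"fingers":0,"x":1.39,"y":-0.67,"z":-0.58,"twist":0},{"fingers":0,"x":1.39,"y":-0.78,"z":-0.74,"twist":0},{"fingers":0,"x":1.38,"y":-0.87,"z":-0.91,"twist":0},{"fingers":0,"x":1.36,"y":-0.93,"z":-1.11,"twist":0},{"fingers":0,"x":1.32,"y":-0.92,"z":-1.33,"twist":0},{"fingers":0,"x":1.26,"y":-0.86,"z":-1.55,"twist":0},{"fingers":0,"x":1.26,"y":-0.86,"z":-1.55,"twist":0}]'
python3 - <<'E'
from path import *
s,M,p=st();print(railpos(),s['ft_force'],s['joint_positions'].round(2))
for n in ("scene","top"):
    d=viewer.get_image(n); np.savez(n+"5.npz",**d)
    u,w=proj(d,p)[0].astype(int);print(u,w)
    cv2.imwrite(f"pics/m5{n}.png",cv2.resize(d["pixels"][w-75:w+75,u-90:u+90,::-1],None,fx=4,fy=4,interpolation=cv2.INTER_CUBIC))
for q in np.arange(3.8,2.6,-.2): print(round(q,2),goal(fing(q,-1))[0])
E
```

```text
time: 6.82
position: [0.637, 0.0747, 0.1613]
tool_rot: [1.352, 1.11, -1.354]
ft_force: [-2.4, -3.3, 0.4]
grip_width: 0.005
[-0.03883725  0.10637228  0.16134627] [-2.44818284 -3.2871886   0.36940463] [ 0.38  0.42 -0.7   1.53  0.28  1.29 -2.12]
249 246
250 172
3.8 [0.06 0.   0.02]
3.6 [-0.01  0.12 -0.17]
3.4 [-0.08  0.28 -0.32]
3.2 [-0.16  0.48 -0.43]
3.0 [-0.24  0.61 -0.49]
2.8 [-0.31  0.72 -0.54]
```

View pics/m5scene.png

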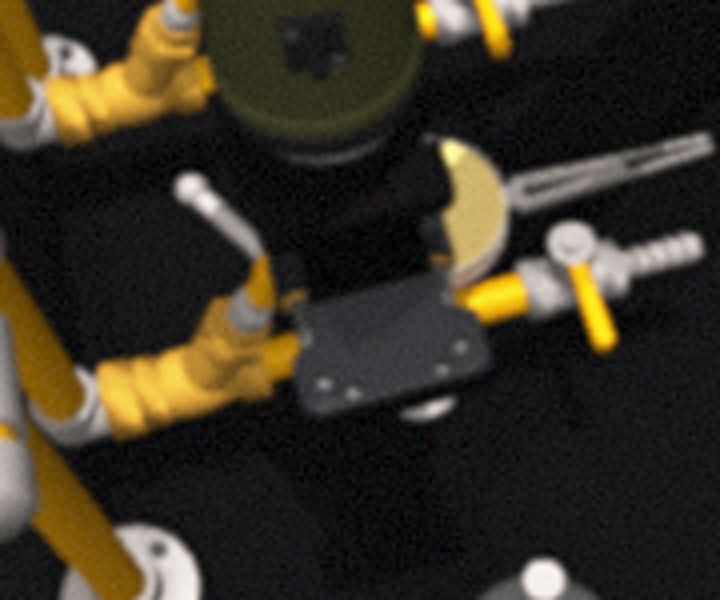

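View pics/m5top.png

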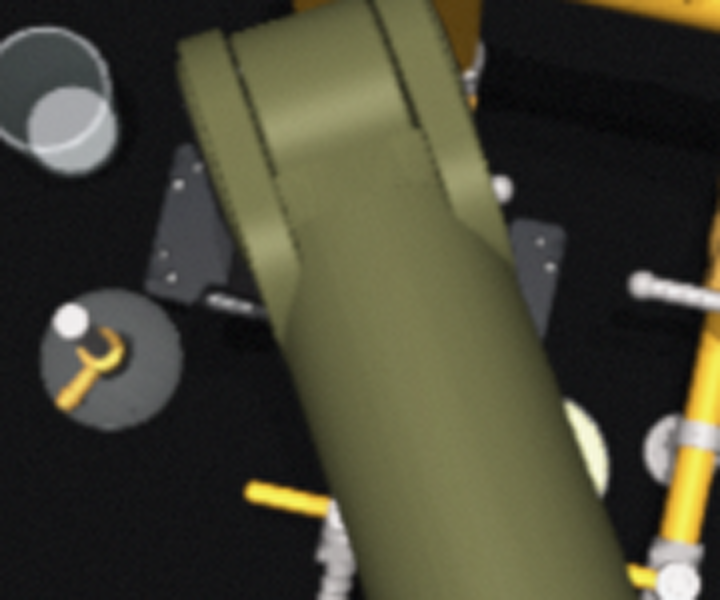

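The bar is following: its far end is now at scene (190,187), far-right. I'll continue the sweep to the left side.

```bash
python3 -m creep '[{"fingers":0,"x":0.03,"y":0.05,"z":-0.08,"twist":0},{"fingers":0,"x":-0.01,"y":0.12,"z":-0.17,"twist":0},{"fingers":0,"x":-0.08,"y":0.28,"z":-0.32,"twist":0},{"fingers":0,"x":-0.16,"y":0.46,"z":-0.43,"twist":0},{"fingers":0,"x":-0.24,"y":0.61,"z":-0.49,"twist":0},{"fingers":0,"x":-0.31,"y":0.74,"z":-0.54,"twist":0},{"fingers":0,"x":-0.31,"y":0.76,"z":-0.54,"twist":0},{"fingers":0,"x":-0.31,"y":0.4,"z":-0.54,"twist":0},{"fingers":0,"x":-0.31,"y":0.1,"z":-0.5,"twist":0},{"fingers":0,"x":-1,"y":0.1,"z":-0.3,"twist":0},{"fingers":0,"x":-1.8,"y":0.1,"z":0,"twist":0},{"fingers":0,"x":-1.8,"y":0,"z":0.8,"twist":0},{"fingers":0,"x":-1.8,"y":0,"z":1.4,"twist":0},{"fingers":0,"x":-1.8,"y":0,"z":1.9,"twist":0},{"fingers":0,"x":-1.8,"y":0,"z":1.9,"twist":0}]'
python3 - <<'E'
from path import *
s,M,p=st();print(railpos(),s['ft_force'],s['joint_positions'].round(2))
for n in ("scene","top"):
    d=viewer.get_image(n); np.savez(n+"6.npz",**d)
    u,w=proj(d,tee(0,.09,(0,0))@Mr.T+t)[0].astype(int);print(u,w)
    cv2.imwrite(f"pics/m6{n}.png",cv2.resize(d["pixels"][w-75:w+75,u-90:u+90,::-1],None,fx=4,fy=4,interpolation=cv2.INTER_CUBIC))
E
```

```text
time: 8.17
position: [0.6233, -0.0072, 0.2331]
tool_rot: [1.358, 1.101, -1.358]
ft_force: [0.5, -0.7, -0.2]
grip_width: 0.004
[-0.03625901  0.02338408  0.23305336] [ 0.53138029 -0.6812631  -0.23691376] [ 0.51  0.33 -0.69  1.49  0.21  1.4  -1.96]
226 240
262 155
```

View pics/m6scene.png

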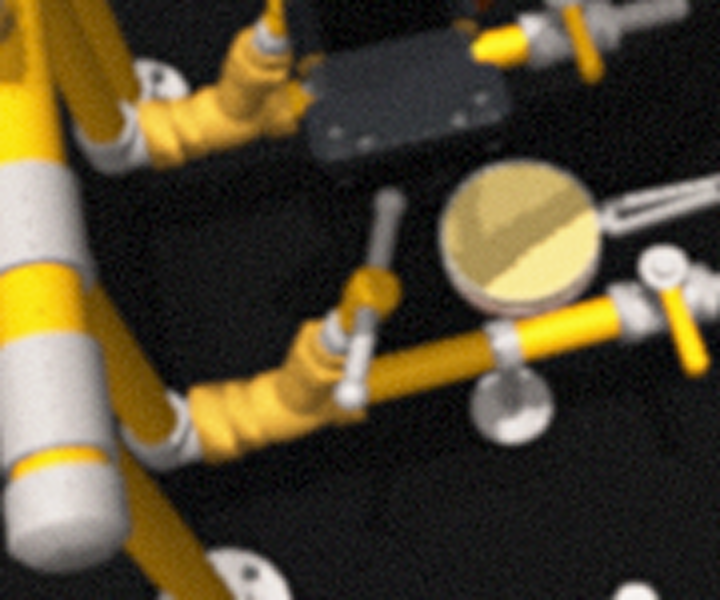

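View pics/m6top.png

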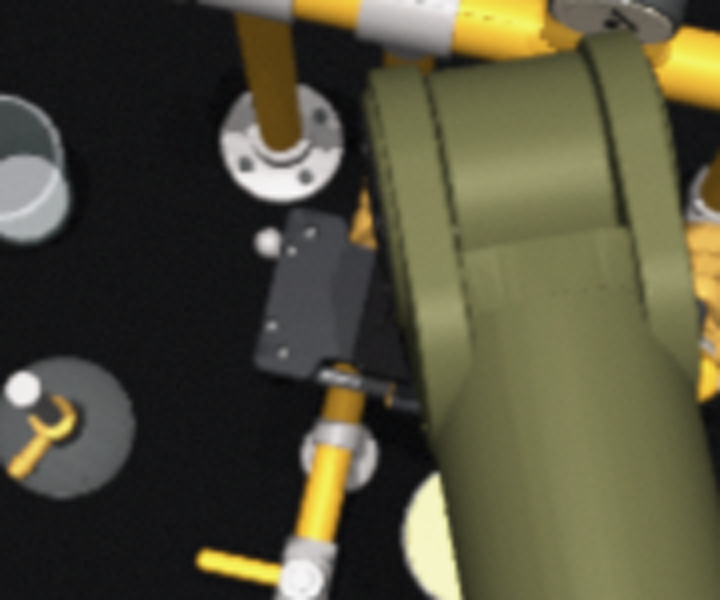

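```bash
cat > qfit.py <<'E'
from path import *
from scipy.optimize import least_squares
def qf(d,obs,q0):  # obs: + end, - end, hub top (None ok)
    f=lambda q:np.concatenate([(proj(d,tee(q[0],.09,o)@Mr.T+t)[0]-p-[-.4,1.2]) for o,p in zip([(.055,0),(-.055,0),(0,.008)],obs) if p is not None])
    s=least_squares(f,[q0]); return s.x,s.fun.round(1)
E
python3 - <<'E'
from qfit import *
d=dict(np.load("scene6.npz")); g=lambda x,y:np.array([136+x/4-.375,165+y/4-.375])
q,r=qf(d,[g(389,203),g(352,391),g(371,289)],2.8);print(q,r)
q=q[0]
for G in(.012,):
    tgt=fing(q,1,gap=G);print(tgt,Mr.T@(tgt-t),goal(tgt,-101.3))
E
```

```text
[2.73919692] [-0.2 -0.1 -0.5  0.6  1.4 -1.1]
[0.67888074 0.00674467 0.16111789] [0.01547113 0.04795923 0.16111789] (array([ 1.8 ,  1.31, -0.48]), np.float64(-0.03266369778191347))
```

```bash
python3 - <<'E'
from path import *
for n in("top4","scene4","scene6"):
    d=dict(np.load(n+".npz")); c=cloud(d).reshape(-1,3); im=d["pixels"].reshape(-1,3).astype(int)
    ok=d["z_map"].ravel()>0; r=(c-t)@Mr
    m=ok&(im[:,1]>im[:,2]+15)&(abs(im[:,0]-im[:,1])<25)&(r[:,2]>.25)&(abs(r[:,0])<.2)&(abs(r[:,1])<.2)
    for z0 in np.arange(.25,.65,.05):
        k=m&(r[:,2]>z0)&(r[:,2]<z0+.05)
        if k.sum()>5:print(n,z0.round(2),k.sum(),np.percentile(r[k,0],[2,99]).round(3),np.percentile(r[k,1],[1,99]).round(3))
d=dict(np.load("top0.npz"));r=(cloud(d).reshape(-1,3)-t)@Mr;k=(abs(r[:,1])<.06)&(r[:,2]>.325)&(r[:,2]<.45);print("gauge",r[k].min(0),r[k].max(0))
E
```

```text
top4 0.25 82 [-0.037  0.112] [-0.171  0.196]
top4 0.3 443 [0.101 0.133] [-0.193  0.197]
top4 0.35 12 [-0.038  0.109] [-0.028  0.087]
top4 0.55 119 [-0.099  0.05 ] [0.024 0.097]
top4 0.6 11737 [-0.19   0.033] [-0.074  0.086]
scene4 0.25 109 [-0.041  0.106] [-0.166  0.187]
scene4 0.3 378 [0.096 0.131] [-0.197  0.195]
scene4 0.35 77 [0.069 0.115] [-0.02   0.089]
scene4 0.4 770 [-0.035  0.033] [0.048 0.079]
scene4 0.45 954 [-0.033  0.03 ] [0.053 0.078]
scene4 0.5 1183 [-0.058  0.035] [0.041 0.093]
scene4 0.55 2992 [-0.101  0.051] [0.025 0.097]
scene4 0.6 3246 [-0.071  0.042] [0.02  0.092]
scene6 0.25 52 [0.096 0.106] [-0.167  0.19 ]
scene6 0.3 457 [-0.071  0.129] [-0.196  0.195]
scene6 0.35 75 [-0.061  0.117] [-0.019  0.073]
scene6 0.4 73 [-0.067  0.103] [0.002 0.061]
scene6 0.45 1243 [-0.068 -0.001] [0.031 0.06 ]
scene6 0.5 1376 [-0.066 -0.003] [0.034 0.06 ]
scene6 0.55 1321 [-0.112  0.011] [0.012 0.078]
scene6 0.6 834 [-0.031  0.011] [0.016 0.079]
gauge [ 0.10340318 -0.02843167  0.32531816] [0.13069946 0.03115447 0.40628151]
```

```bash
python3 -m creep '[{"fingers":0,"x":0,"y":0.4,"z":-0.1,"twist":0},{"fingers":0,"x":0,"y":0.9,"z":-0.3,"twist":0},{"fingers":0,"x":0,"y":1.31,"z":-0.48,"twist":0},{"fingers":0,"x":0.4,"y":1.31,"z":-0.48,"twist":0},{"fingers":0,"x":0.9,"y":1.31,"z":-0.48,"twist":0},{"fingers":0,"x":1.4,"y":1.31,"z":-0.48,"twist":0},{"fingers":0,"x":1.8,"y":1.31,"z":-0.48,"twist":0},{"fingers":0,"x":1.8,"y":1.31,"z":-0.48,"twist":0}]'
python3 - <<'E'
from path import *
s,M,p=st();print(railpos(),s['ft_force'],s['joint_positions'].round(2))
for q in np.arange(2.7,-.15,-.2): print(round(q,2),goal(fing(q,1))[0])
E
```

```text
time: 8.93
position: [0.6761, 0.0096, 0.1565]
tool_rot: [1.35, 1.116, -1.356]
ft_force: [-0.8, -0.5, -0.3]
grip_width: 0.008
[0.01219192 0.05025605 0.15650319] [-0.78691346 -0.47520242 -0.30458504] [ 0.43  0.5  -0.66  1.44  0.31  1.32 -2.02]
2.7 [-0.1  -0.22 -0.04]
2.5 [-0.02 -0.35 -0.03]
2.3 [ 0.05 -0.5  -0.04]
2.1 [ 0.11 -0.66 -0.09]
1.9 [ 0.15 -0.83 -0.2 ]
1.7 [ 0.18 -0.99 -0.36]
1.5 [ 0.19 -1.11 -0.54]
1.3 [ 0.19 -1.21 -0.69]
1.1 [ 0.16 -1.27 -0.89]
0.9 [ 0.12 -1.28 -1.11]
0.7 [ 0.07 -1.23 -1.33]
0.5 [ 0.01 -1.12 -1.53]
0.3 [-0.06 -0.96 -1.69]
0.1 [-0.14 -0.77 -1.81]
-0.1 [-0.22 -0.62 -1.87]
```

```bash
python3 -m creep '[{"fingers":0,"x":-0.1,"y":-0.1,"z":-0.02,"twist":0},{"fingers":0,"x":-0.08,"y":-0.22,"z":-0.04,"twist":0},{"fingers":0,"x":-0.02,"y":-0.35,"z":-0.03,"twist":0},{"fingers":0,"x":0.05,"y":-0.5,"z":-0.04,"twist":0},{"fingers":0,"x":0.11,"y":-0.66,"z":-0.09,"twist":0},{"fingers":0,"x":0.15,"y":-0.83,"z":-0.2,"twist":0},{"fingers":0,"x":0.18,"y":-0.99,"z":-0.36,"twist":0},{"fingers":0,"x":0.19,"y":-1.11,"z":-0.54,"twist":0},{"fingers":0,"x":0.19,"y":-1.21,"z":-0.69,"twist":0},{"fingers":0,"x":0.16,"y":-1.27,"z":-0.89,"twist":0},{"fingers":0,"x":0.12,"y":-1.28,"z":-1.11,"twist":0},{"fingers":0,"x":0.07,"y":-1.23,"z":-1.33,"twist":0},{"fingers":0,"x":0.01,"y":-1.12,"z":-1.53,"twist":0},{"fingers":0,"x":-0.06,"y":-0.96,"z":-1.69,"twist":0},{"fingers":0,"x":-0.14,"y":-0.8,"z":-1.81,"twist":0},{"fingers":0,"x":-0.14,"y":-0.8,"z":-1.81,"twist":0}]'
python3 - <<'E'
from path import *
s,M,p=st();print(railpos(),s['ft_force'],s['joint_positions'].round(2))
for n in ("scene",):
    d=viewer.get_image(n); np.savez(n+"7.npz",**d)
    u,w=proj(d,tee(0,.09,(0,0))@Mr.T+t)[0].astype(int);print(u,w)
    cv2.imwrite(f"pics/m7{n}.png",cv2.resize(d["pixels"][w-75:w+75,u-90:u+90,::-1],None,fx=4,fy=4,interpolation=cv2.INTER_CUBIC))
print(goal(fing(0,1)))
E
```

```text
time: 10.27
position: [0.6599, 0.0858, 0.1662]
tool_rot: [1.352, 1.112, -1.355]
ft_force: [-2.7, -0.8, 1.0]
grip_width: 0.006
[-0.01856682  0.12179262  0.16619231] [-2.71714441 -0.83748463  0.95641148] [ 0.34  0.47 -0.69  1.46  0.3   1.32 -2.14]
226 240
(array([ 0.05,  0.1 , -0.06]), None)
```

View pics/m7scene.png

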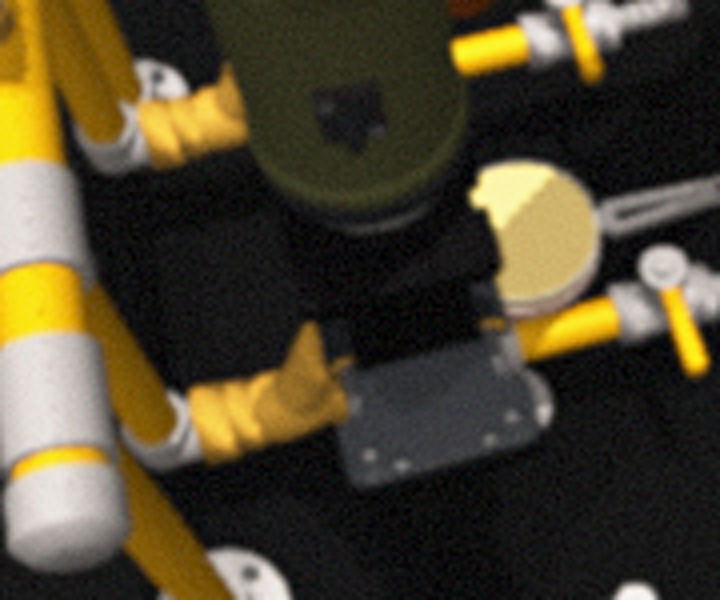

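Pushing on gently until the stop force rises.

```bash
python3 -m creep '[{"fingers":0,"x":-0.02,"y":0.1,"z":-0.03,"twist":0},{"fingers":0,"x":-0.02,"y":0.18,"z":-0.03,"twist":0},{"fingers":0,"x":-0.02,"y":0.18,"z":-0.03,"twist":0}]'
python3 - <<'E'
from path import *
s,M,p=st();print(railpos(),s['ft_force'])
E
```

```text
time: 10.57
position: [0.6619, 0.0857, 0.1661]
tool_rot: [1.344, 1.119, -1.364]
ft_force: [-18.0, -1.2, 6.7]
grip_width: 0.005
[-0.01666047  0.12201673  0.16607751] [-18.02401748  -1.22419111   6.68225969]
```

```bash
python3 -m creep '[{"fingers":0,"x":0,"y":-0.3,"z":0,"twist":0},{"fingers":0,"x":0,"y":-0.7,"z":0,"twist":0},{"fingers":0,"x":-1,"y":-0.8,"z":0,"twist":0},{"fingers":0,"x":-2,"y":-1.5,"z":0.5,"twist":0},{"fingers":0,"x":-2.5,"y":-2.3,"z":1,"twist":0},{"fingers":0,"x":-2.5,"y":-3.1,"z":2,"twist":0},{"fingers":0,"x":-2.5,"y":-3.9,"z":3,"twist":0},{"fingers":0,"x":-2.5,"y":-4.5,"z":3.8,"twist":0},{"fingers":0,"x":-2.5,"y":-4.5,"z":4.6,"twist":0},{"fingers":0,"x":-2.5,"y":-4.5,"z":5.4,"twist":0},{"fingers":0,"x":-2.5,"y":-4.5,"z":5.4,"twist":0}]'
python3 - <<'E'
from path import *
s,M,p=st();print(p,s['ft_force'])
for n in ("scene","top"):
    d=viewer.get_image(n); np.savez(n+"8.npz",**d)
    cv2.imwrite(f"pics/m8f{n}.png",d["pixels"][:,:,::-1])
    u,w=proj(d,tee(0,.09,(0,0))@Mr.T+t)[0].astype(int);print(u,w)
    cv2.imwrite(f"pics/m8{n}.png",cv2.resize(d["pixels"][w-75:w+75,u-90:u+90,::-1],None,fx=4,fy=4,interpolation=cv2.INTER_CUBIC))
E
```

```text
time: 11.48
position: [0.4466, -0.0999, 0.2673]
tool_rot: [1.359, 1.098, -1.363]
ft_force: [1.2, -0.7, -0.1]
grip_width: 0.009
[ 0.44659407 -0.09990394  0.26734395] [ 1.23551655 -0.6543078  -0.06091269]
226 240
262 155
```

View pics/m8scene.png

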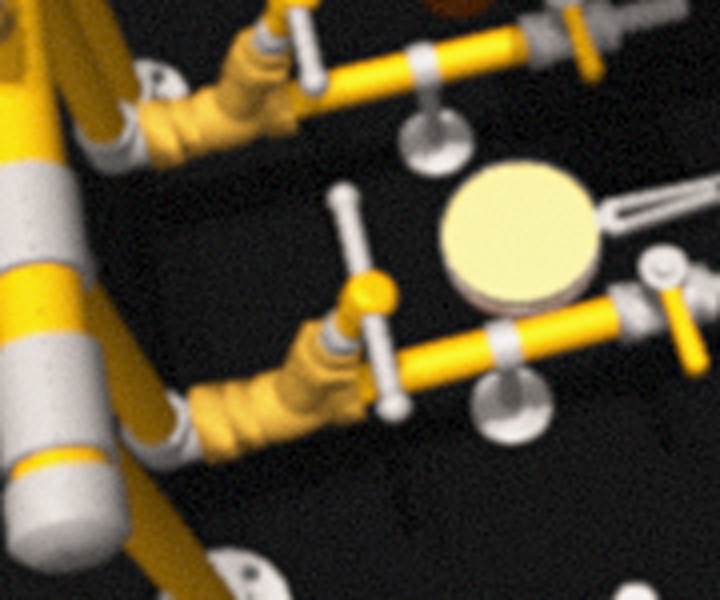

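View pics/m8ftop.png

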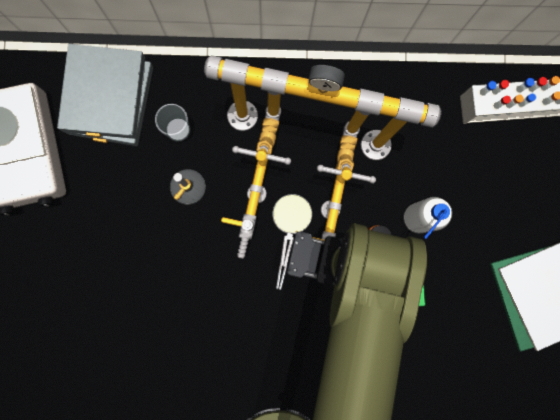

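View pics/m8fscene.png

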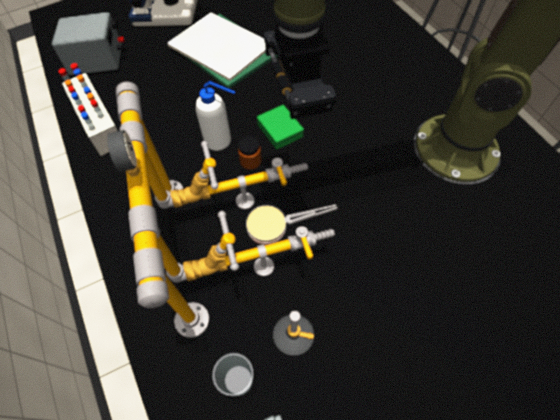

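```bash
python3 - <<'E'
from qfit import *
d=dict(np.load("scene8.npz")); g=lambda x,y:np.array([136+x/4-.375,165+y/4-.375])
print(qf(d,[g(394,405),g(343,196),g(369,292)],0.))
# lever
tip=g(697,366);s=least_squares(lambda a:proj(d,lever(a[0],.09,.054,.12)@Mr.T+t)[0]-tip-[-.6,1.3],[0.]);print(s.x,s.fun)
d2=dict(np.load("top8.npz")); D=np.load("top0.npz")["pixels"]; 
r=lambda x:x
print([ (n,np.abs(d2["pixels"][y0:y1,x0:x1].astype(int)-D[y0:y1,x0:x1]).mean().round(1)) for n,(x0,y0,x1,y1) in dict(burner=(165,165,210,210),dish=(270,192,315,230),bottle=(400,192,455,232),beaker=(150,100,192,145),bg=(60,300,110,340)).items()])
d3=np.load("scene8.npz")["pixels"].astype(int);D3=np.load("scene0.npz")["pixels"]
print([(n,np.abs(d3[y0:y1,x0:x1]-D3[y0:y1,x0:x1]).mean().round(1)) for n,(x0,y0,x1,y1) in dict(jar=(236,138,264,168),box=(255,105,305,148),forceps=(288,204,340,224),teeB=(195,140,220,190),leverB=(270,158,290,188),bg=(400,300,440,340)).items()])
E
```

```text
(array([0.00188709]), array([-0.3,  0. , -0.3,  0.6,  1. , -0.6]))
[0.0124697] [0.07560556 0.26267649]
[('burner', np.float64(1.2)), ('dish', np.float64(0.8)), ('bottle', np.float64(1.1)), ('beaker', np.float64(1.2)), ('bg', np.float64(1.5))]
[('jar', np.float64(4.5)), ('box', np.float64(5.0)), ('forceps', np.float64(8.7)), ('teeB', np.float64(3.5)), ('leverB', np.float64(34.1)), ('bg', np.float64(4.8))]
```

Branch A reads q≈0.00 for the tee and ≈0.01 for the lever, and the bystanders are unchanged. The one large difference is at lever B, possibly a shadow, so I'll look closer.

```bash
python3 - <<'E'
import numpy as np,cv2
a=[cv2.resize(np.load(f"scene{i}.npz")["pixels"][140:215,250:350,::-1],None,fx=4,fy=4,interpolation=2) for i in(0,8)]
cv2.imwrite("pics/lb.png",np.hstack(a))
E
```

```text
(no output)
```

View pics/lb.png

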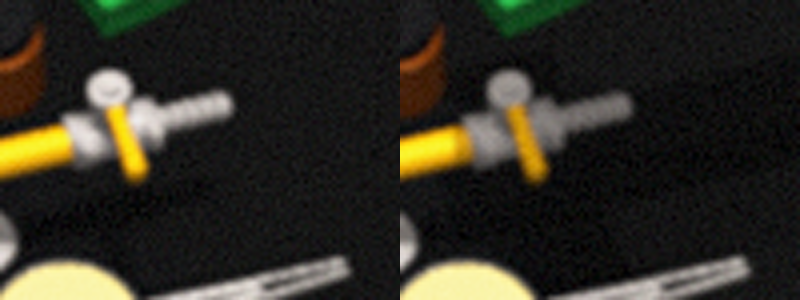

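The difference is only the arm's shadow: lever B is at (110,90)→(135,175) in both pictures. The arm is clear of everything, so I'm handing in.

```bash
python3 -c "
from bench import workorder
print(workorder.close_job())"
```

```text
the job is handed in; nothing more can be done
None
```

The left branch (robot's left) was the open one, and it is now shut. I pushed its lever square across the pipe to its stop, then screwed its T-handle down clockwise in two pushes, changing ends between them. The T-handle started about 0.88 turn open. I handed the job in after about 11.5 s of the 72 s allowed.

- **Stops:** both the lever and the T-handle stopped moving and pushed back with about 18–19 N before I backed off.
- **Final positions:** fitted from the scene camera, the T-handle reads about 0.00 rad and the lever about 0.01 rad from shut.
- **Everything else:** before and after pictures show the other branch and all the bystanders where they were. One picture check flagged the other branch's lever, but a closer look showed only the arm's shadow on it.
- **Robot:** the arm was clear of everything, with about 1 N on the wrist, at hand-in.

No check failed. The close-job call gives no verdict, so I have no confirmation beyond these checks.

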